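# Check a ring clamp's cam lever stops short of the bar

### The job

Check the cam lever of the ring clamp that holds the signet ring: from its outer side, press the lever in towards the maple bar with the outside of your fingers, without taking it between them, until it comes up against its stop, and hold it there for a good second and a half. Then ease the lever all the way back out without letting it snap, and leave it and everything else free. Do not force the stop, do not press the empty clamp's lever, and leave the other tools where they are.

Things in the scene. Friction and masses are not known exactly. Their poses are not given: they have to be found in the camera images.
- clamp_loaded: ring clamp that holds the signet ring, screwed to the bench. Origin: centre of base plate's underside, z up. Plate 70 (x) x 150 (y) x 12 mm. Maple bar along y, -80 to +89 mm, 36 mm wide, heights 44 to 76. Its flat brass lever is on the -x side, pivoted at x -34, y +55 (pin top at 75), running towards -y, splayed 0.60 rad from the bar at rest. Which of two places it stands in, position and yaw vary.
- ring (a point): the rough silver signet ring, 29 mm high, fixed in the jaws at the clamp's +y end; this point is its centre, 68 mm above the bench, its top at 85 mm.
- lever_pivot (a point): the loaded clamp's lever pivot, 61 mm above the bench. From it the lever is 133 mm long to its rounded tip, 10 mm thick (16 at the tip), between heights 52 and 70 mm; under it is only the bench, or the base plate near the bar.
- lever_pad (a point): point on the cam lever of the clamp with the ring: middle of its flat outer face (away from the bar), 100 mm along it from the pivot, 61 mm above the bench; moves with the lever. Its axes: z up; +y along the lever to the pivot; +x into the lever, towards the bar (pressing direction). The vertical pivot axis is at x +5, y +100 mm in these axes.
- cam_lever (a joint): angle of that lever, rad: 0 fully out (rest), grows as it is pressed in towards the bar; a firm stop at 0.42, where the lever is still clear of the bar (about 30 mm of gap at lever_pad). A spring pushes it out: about 3 N at lever_pad to start it, 5 N just before the stop, then the force rises steeply. Let go, it snaps back.
- clamp_empty: a second, like clamp with empty jaws, screwed down in the other place; same sizes, origin and axes as clamp_loaded, no ring.
- spare_pad (a point): point on the lever of the empty clamp: middle of its flat outer face (away from the bar), 100 mm along it from the pivot, 61 mm above the bench; moves with the lever. Its axes: z up; +y along the lever to the pivot; +x into the lever, towards the bar (pressing direction). The vertical pivot axis is at x +5, y +100 mm in these axes.
- spare_lever (a joint): angle of the empty clamp's lever, rad: 0 out, grows as pressed in; must stay out.
- bench_block: loose square steel bench block 70 x 70 x 25 mm, between the two clamps on the robot's side; origin: centre of its underside.
- punch: knurled steel center punch, 103 mm long, 12 mm thick, lying along its x axis on top of the bench block; origin: under its middle.
- bell: small cast brass temple bell standing mouth down, 56 mm across, 62 mm high, between the two clamps; origin: centre of its underside.
- hammer: copper-faced hammer, 240 mm long, lying along its x axis across the bench beyond the clamps; origin: underside, about mid length.
Things that resemble listed ones, but are neither listed nor needed, are in the scene too. What is shaped like the clamp_loaded but turquoise is not meant. Leave any orange look-alike of the clamp_empty alone.

How it is judged:
By the outcome, as a careful person would: the job done as asked, in the order asked, and still so for the second after the job is handed in, with the robot touching nothing.
It also fails if it takes over 48 s, if anything falls off the work surface, if the arm or the gripper's body presses on something with over 40 N, if the wrist force passes 120 N, or if a joint passes its speed limit or range.

### The arm

A 6-joint arm with a two-finger parallel gripper is mounted at the origin on the work surface. World frame = base frame: x ahead of the robot, y to its left, z up, the work surface at z = 0. Lengths are in m, angles in rad, forces in N, time in s.
With the tool pointing down it reaches from about 0.375 to 0.925 m from the base axis. Payload 5.7 kg.
Tool frame: the origin (TCP) lies midway between the tips of the shut fingers; the grasp point (between the pads) lies 19 mm behind it; z points along the fingers, x is the direction in which the jaws open and shut, and the axes are right-handed (so a half turn about z gives the same grasp; the last joint's range is limited). The gripper opens to 88 mm and grips with 3 to 60 N. Pads are 20 mm wide; open, the fingers measure 115 mm over their backs; the gripper's body (75 mm by 178 mm) begins 61 mm behind the grasp point.
Start: joints at [0.997, 0.359, 1.51, -0, 1.272, -0.115], TCP at [0.266, 0.538, 0.223] pointing down, gripper open.
Joint ranges: [-2.97, 2.97], [-1.01, 2.36], [0.21, 2.38], [-0.96, 4.11], [0.2, 2.71], [-2.98, 2.98]. Speed limits (rad/s): [2.39, 2.39, 3.14, 3.14, 3.14, 3.14].

### API

Orientations are given as a unit quaternion [x, y, z, w].
In Python, from bench import move_ptp, servo_line, goto_joints, move_gripper, sleep, inverse_kinematics, capture, PlanningError, close_job, spot_in, silhouettes, current_clock, current_joint_pos, current_qvel, current_joint_torque, current_position, current_orientation, current_force, current_torque, current_finger_gap gives the robot as it stands. Calls block until the motion is done:
- move_ptp(position, orientation): joint-space move of the TCP to a pose.
- servo_line(position, orientation=None, rate=0.15, contact_N=None): straight line of the TCP; orientation=None keeps the orientation; rate is the mean speed in m/s. With contact_N (N) it stops when the force on the tool has changed by that much, and returns True; else False.
- goto_joints(angles): joint-space move.
- move_gripper(opening): finger opening in m; the grip force is fixed at half the most; returns when the fingers have stopped.
- sleep(seconds).
- inverse_kinematics(position, orientation): joint angles nearest the present ones, or None.
- capture(name): name is "side" or "top" or "wrist"; returns a dict with "image" (400x640x3 uint8, blue, green, red), "range_z" (400x640 float32, m along the optical axis (not along the pixel's ray), 0 where there is no reading), "intrinsics" (3x3 intrinsics, pixels), "R" (3x3) and "t" (3): a world point X has camera coordinates R X + t. Camera axes: x right, y down, z forward; pixel columns grow to the right and rows downward; lengths in m; the calibration is good to about 2 mm. A picture is of the moment at which its call begins.
A pose or a line that the arm cannot do raises PlanningError and nothing moves.
- close_job(): hands the job in, once; it reports no verdict.
Trained networks look in the newest picture that a camera, given by its name, has taken for a name from the list of things; names that differ only in an ending like _2 or _b are one class to them, and where a whole thing is asked for, a point or a joint stands for the part that bears it (a point fixed in the world has none). Each returns a list of dicts, best first, with "conf" (0 to 1); they miss things now and then, are a little off and sometimes report something else, mostly with a low value. They report only what shows in the picture. A call takes as long as a camera call. They do not tell look-alikes from the thing itself.
- spot_in(camera, query): "xy" ([column, row] in pixels, amid what is visible of it).
- silhouettes(camera, query): "region" (400x640 bool, what is visible of it) and "xy" ([column, row] in pixels, amid what is visible of it).
Readings, each from a call of its own:
- current_clock(): time.
- current_joint_pos(): joint angles.
- current_qvel(): joint speeds.
- current_joint_torque(): joint torques, N m.
- current_position(): TCP position.
- current_orientation(): TCP orientation.
- current_force(): force on the tool from outside, world axes, zero at the start.
- current_torque(): the same for the moment, N m.
- current_finger_gap(): finger opening in m.
Only numpy, scipy, OpenCV 4.12 (cv2) and the standard library are available. Lean on these libraries where they do the work, as an engineer would, in place of code of your own. Each camera call takes 0.05 s, during which the arm holds its last target.

## Working session

There is one attempt and no reset: what is moved stays moved. The work goes in short steps, each a Python script; the robot and the scene stay as the last script left them, time stands still between calls to the robot, and variables do not carry over. Pictures are saved under pics/ and viewed, and the job is handed in when it is done.

```bash
mkdir -p pics; ls; cat > h.py <<'E'
import numpy as np, cv2
from bench import *
def px2w(c,u,v,z=None):
    K=c["intrinsics"];R=c["R"];t=c["t"]
    if z is None:
        d=c["range_z"][int(round(v)),int(round(u))]
        return R.T@(np.linalg.inv(K)@[u,v,1]*d-t)
    r=R.T@np.linalg.inv(K)@np.array([u,v,1.]); o=-R.T@t
    return o+r*(z-o[2])/r[2]
def w2px(c,X):
    p=c["intrinsics"]@(c["R"]@np.asarray(X)+c["t"]); return p[:2]/p[2]
E
python3 - <<'E'
from h import *
for n in ["top","side"]:
    c=capture(n); cv2.imwrite(f"pics/{n}1.png",c["image"])
    np.savez(f"{n}1.npz",**c)
    for q in ["clamp_loaded","clamp_empty","ring","lever_pad","spare_pad","lever_pivot","bell","bench_block","hammer","punch"]:
        print(n,q,[(round(s["conf"],2),np.round(s["xy"]),np.round(px2w(c,*s["xy"]),3)) for s in spot_in(n,q)])
print(current_clock(),current_force(),current_position(),current_orientation())
E
```

```text
pics
top clamp_loaded [(0.83, array([215., 148.]), array([0.809, 0.283, 0.012])), (0.81, array([241., 228.]), array([0.576, 0.183, 0.068]))]
top clamp_empty [(0.97, array([375., 210.]), array([ 0.628, -0.167,  0.075])), (0.74, array([464., 252.]), array([ 0.525, -0.393,  0.073])), (0.66, array([301., 151.]), array([0.798, 0.035, 0.026]))]
top ring [(0.69, array([238., 226.]), array([0.58 , 0.189, 0.076])), (0.69, array([214., 148.]), array([0.81 , 0.288, 0.013]))]
top lever_pad [(0.83, array([219., 164.]), array([0.748, 0.252, 0.069])), (0.7, array([248., 245.]), array([0.534, 0.177, 0.001]))]
top spare_pad [(0.86, array([459., 276.]), array([ 0.459, -0.402,  0.001])), (0.62, array([373., 231.]), array([ 0.575, -0.163,  0.071]))]
top lever_pivot [(0.94, array([216., 148.]), array([0.809, 0.281, 0.011])), (0.66, array([241., 227.]), array([0.578, 0.182, 0.073]))]
top bell [(0.75, array([313., 200.]), array([ 0.657, -0.005,  0.046]))]
top bench_block [(0.61, array([311., 258.]), array([0.502, 0.001, 0.024]))]
top hammer [(0.78, array([300., 152.]), array([0.794, 0.038, 0.026]))]
top pu
[... 846 characters left out ...]
69,  0.06 ]))]
side lever_pivot [(0.71, array([336., 304.]), array([0.591, 0.218, 0.071])), (0.7, array([209., 343.]), array([0.802, 0.299, 0.077])), (0.18, array([244., 256.]), array([0.784, 0.064, 0.001]))]
side bell [(0.68, array([303., 228.]), array([0.66 , 0.015, 0.036]))]
side bench_block [(0.64, array([384., 241.]), array([0.492, 0.039, 0.026])), (0.53, array([388., 232.]), array([0.483, 0.021, 0.035]))]
side hammer [(0.67, array([243., 254.]), array([0.781, 0.074, 0.02 ]))]
side punch [(0.74, array([390., 229.]), array([0.479, 0.016, 0.037]))]
1.1 [-0.00948662 -0.35785631 -0.34277199] [0.26571272 0.53792404 0.22263836] [ 8.49376707e-01  5.27787086e-01 -3.59279469e-05  2.18746375e-05]
```

View pics/top1.png

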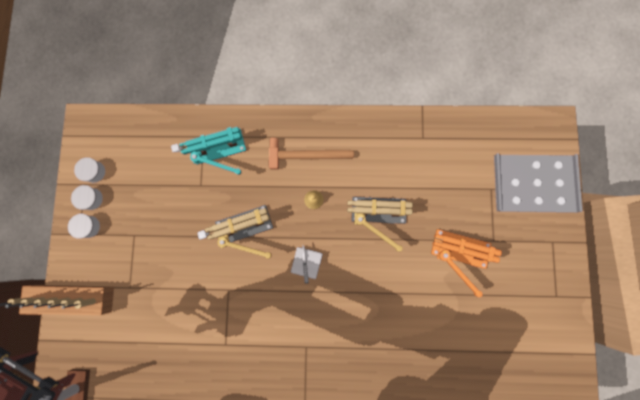

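View pics/side1.png

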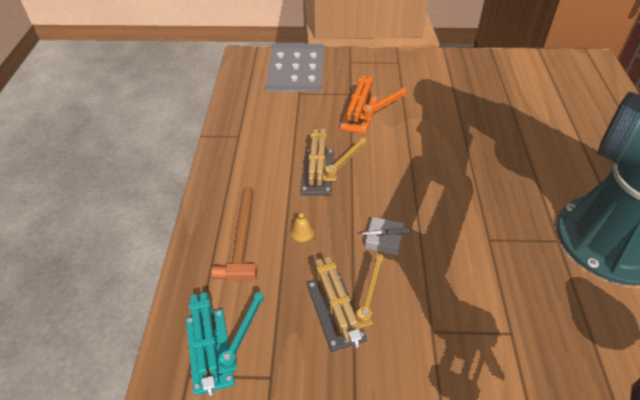

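```bash
python3 -c "
import cv2
a=cv2.imread('pics/top1.png');cv2.imwrite('pics/tc.png',cv2.resize(a[120:290,170:300],None,fx=4.4/1.3,fy=4.4/1.3,interpolation=2))
cv2.imwrite('pics/tc2.png',cv2.resize(a[170:310,340:500],None,fx=4,fy=4,interpolation=2))"
```

```text
(no output)
```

View pics/tc.png

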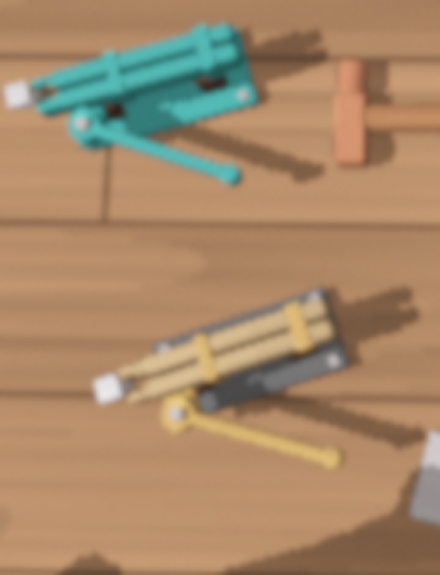

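View pics/tc2.png

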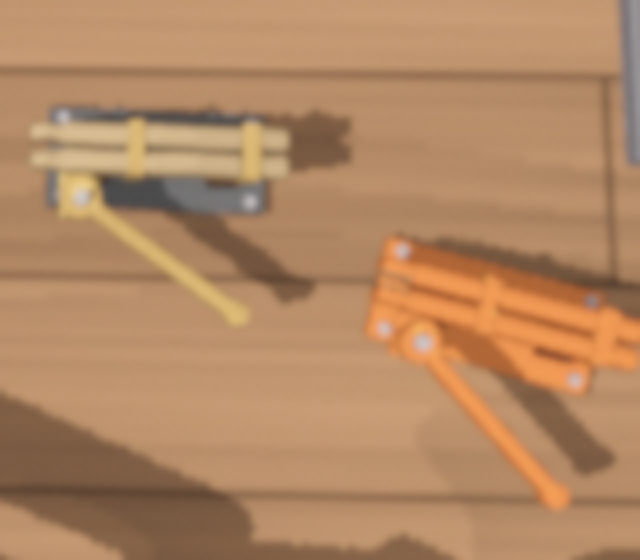

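The ring-bearing candidates are the turquoise clamp (ring at top 175,148) and the wood/brass clamp (ring at top 202,235). Turquoise is excluded, so the wood/brass clamp is the one meant. In the crop, its brass lever runs from the pivot at about (222,242) to the tip at about (268,255). The empty clamp (380,210) and the orange one (467,247) hold no ring.

```bash
python3 - <<'E'
from h import *
for n,box in [("top",(195,275,205,262)),("side",(300,390,250,350))]:
    c=dict(np.load(f"{n}1.npz"))
    u,v=np.meshgrid(np.arange(box[0],box[1]),np.arange(box[2],box[3]))
    P=np.array([px2w(c,a,b) for a,b in zip(u.ravel(),v.ravel())]); 
    hsv=cv2.cvtColor(c["image"],cv2.COLOR_BGR2HSV)[v.ravel(),u.ravel()]
    print(n, "z range",P[:,2].min(),P[:,2].max())
    m=(P[:,2]>.06)&(P[:,2]<.074)
    if n=="top": piv=px2w(c,222,242,.075);tip=px2w(c,268.1,255.3,.070)
    else: piv=px2w(c,364,315,.075);tip=px2w(c,379,259,.070)
    print(piv,tip,np.linalg.norm((piv-tip)[:2]))
    # lever points: near line
    d=(tip-piv)[:2];L=np.linalg.norm(d);d/=L;nn=np.array([-d[1],d[0]])
    s=(P[:,:2]-piv[:2])@d;e=(P[:,:2]-piv[:2])@nn
    k=m&(s>.03)&(s<L-.01)&(abs(e)<.015)
    print(k.sum(),np.polyfit(s[k],e[k],1),np.degrees(np.arctan2(d[1],d[0])),e[k].std())
    # bar direction
    k=(P[:,2]>.0735)&(P[:,2]<.08); Q=P[k][:,:2]; 
    rect=cv2.minAreaRect(Q.astype(np.float32)*1000);print(k.sum(),rect)
c=dict(np.load("top1.npz"))
print("ring",px2w(c,202,235,.085))
print(px2w(c,311,258,.025), c["R"].T@-c["t"])
E
```

```text
top z range -0.0064226369448716954 1.0463689924603516
[0.53887607 0.22999749 0.075     ] [0.50674485 0.10883231 0.07      ] 0.12535316738981023
130 [0.00473979 0.0007105 ] -104.8521441423091 0.002989562223016262
394 ((561.7628173828125, 191.91629028320312), (123.15031433105469, 162.06980895996094), 5.075986385345459)
side z range -0.005330992871283421 0.88287862748807
[0.54123198 0.2396088  0.075     ] [0.50915822 0.11617096 0.07      ] 0.12753676779070725
236 [-0.00197331  0.00087254] -104.56548808741438 0.003035114272357636
754 ((588.7149658203125, 202.8988494873047), (168.7528076171875, 112.65094757080078), 79.2233657836914)
ring [0.55576419 0.28026661 0.085     ]
[ 5.01208973e-01 -2.71568807e-04  2.50000000e-02] [ 0.51635258 -0.05955895  1.04636899]
```

```bash
python3 - <<'E'
from h import *
from scipy.spatial.transform import Rotation as Ro
def q(a): return (Ro.from_euler('z',a)*Ro.from_euler('x',np.pi)).as_quat()
c=capture("wrist"); Rt=Ro.from_quat(current_orientation()).as_matrix()
cp=-c["R"].T@c["t"]
print("cam in tool",Rt.T@(cp-current_position()),"\n",c["R"]@Rt)
a=np.radians(-14.7)
for aa in (a,a+np.pi):
  for p in ([.45,.15,.035],[.47,.15,.25]):
    print(aa,inverse_kinematics(p,q(aa)),inverse_kinematics(p,q(aa+.42)))
E
```

```text
cam in tool [-0.00087515 -0.08277745 -0.16320549] 
 [[ 9.99999815e-01 -4.76787809e-05  6.05907756e-04]
 [ 2.24736718e-04  9.55268716e-01 -2.95739124e-01]
 [-5.64704243e-04  2.95739205e-01  9.55268550e-01]]
-0.2565634000431664 [ 1.75980911e-01  4.52639217e-01  1.96771392e+00 -4.44089210e-16
  7.21239513e-01  4.32544311e-01] [ 1.75980911e-01  4.52639217e-01  1.96771392e+00 -4.44089210e-16
  7.21239513e-01  1.25443107e-02]
-0.2565634000431664 [ 1.68816958e-01  1.78047814e-01  1.69608198e+00 -4.44089210e-16
  1.26746286e+00  4.25380358e-01] [ 1.68816958e-01  1.78047814e-01  1.69608198e+00 -4.44089210e-16
  1.26746286e+00  5.38035793e-03]
2.8850292535466266 [ 0.17598091  0.45263922  1.96771392  0.          0.72123951 -2.70904834] None
2.8850292535466266 [ 0.16881696  0.17804781  1.69608198  0.          1.26746286 -2.7162123 ] None
```

```bash
cat >> h.py <<'E'
from scipy.spatial.transform import Rotation as Ro
def q(a): return (Ro.from_euler('z',a)*Ro.from_euler('x',np.pi)).as_quat()
E
python3 - <<'E'
from h import *
move_ptp([.47,.12,.22],q(np.radians(-14.7)))
move_gripper(0)
c=capture("wrist"); np.savez("w1.npz",**c); cv2.imwrite("pics/w1.png",c["image"])
for n in ["lever_pad","lever_pivot","ring"]:
    print(n,[(round(s["conf"],2),np.round(s["xy"]),np.round(px2w(c,*s["xy"]),3)) for s in spot_in("wrist",n)])
print(current_clock(),current_force(),current_finger_gap())
E
```

```text
lever_pad [(0.72, array([359.,  84.]), array([0.526, 0.19 , 0.07 ])), (0.57, array([601.,   7.]), array([0.723, 0.199, 0.07 ])), (0.54, array([415.,  78.]), array([0.576, 0.182, 0.056]))]
lever_pivot [(0.57, array([413.,  76.]), array([0.575, 0.185, 0.052]))]
ring [(0.81, array([601.,   6.]), array([0.723, 0.199, 0.07 ])), (0.8, array([415.,  80.]), array([0.576, 0.181, 0.052]))]
4.3917 [0.27150805 0.22927083 0.51492685] 0.00024967395595399127
```

View pics/w1.png

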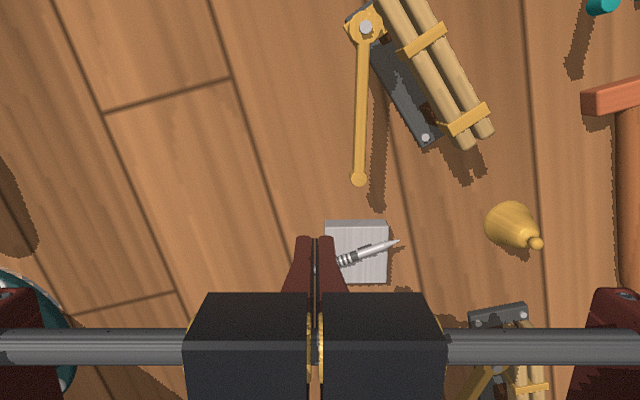

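The wrist view shows the loaded clamp's lever hanging from the pin (366,27) to the tip (358,180), with the bar on its right and the fingers shut. I'll fit the lever line next.

```bash
python3 - <<'E'
from h import *
c=dict(np.load("w1.npz"))
piv=px2w(c,366,27,.075);tip=px2w(c,358.5,179,.070)
print(piv,tip,np.linalg.norm((piv-tip)[:2]), c["range_z"][27,366],px2w(c,366,27),px2w(c,358,179))
d=(tip-piv)[:2];L=np.linalg.norm(d);d/=L;n=np.array([-d[1],d[0]])
for v in range(50,172,12):
    us=[u for u in range(335,385) if .064<px2w(c,u,v)[2]<.075]
    us=[u for u in us if abs(u-361)<12]
    if not us: continue
    a,b=px2w(c,us[0]-.5,v,.070),px2w(c,us[-1]+.5,v,.070)
    m=(a+b)/2
    print(v,us[0],us[-1],m[:2].round(4),"w",round(np.linalg.norm(a-b)*1000,1),"s,e",((m-piv)[:2]@d).round(4),((m-piv)[:2]@n).round(4))
print(np.degrees(np.arctan2(d[1],d[0])))
E
```

```text
[0.53988765 0.23111292 0.075     ] [0.50743592 0.11022935 0.07      ] 0.12516370295147328 0.27995735 [0.53966603 0.23097073 0.07635229] [0.50697281 0.11046555 0.07042944]
50 357 369 [0.5347 0.2155] w 10.6 s,e 0.0164 -0.001
62 357 369 [0.5327 0.2065] w 10.7 s,e 0.0256 -0.0005
74 356 368 [0.5299 0.1976] w 10.8 s,e 0.035 -0.0009
86 356 368 [0.5279 0.1882] w 10.9 s,e 0.0445 -0.0005
98 356 367 [0.5254 0.1788] w 10.2 s,e 0.0543 -0.0005
110 355 367 [0.5228 0.1693] w 11.1 s,e 0.0642 -0.0005
122 355 366 [0.5202 0.1595] w 10.4 s,e 0.0743 -0.0004
134 355 366 [0.518  0.1494] w 10.5 s,e 0.0846 0.0
146 354 365 [0.5148 0.1394] w 10.6 s,e 0.0951 -0.0004
158 354 365 [0.5125 0.1289] w 10.7 s,e 0.1058 0.0001
170 353 364 [0.5093 0.1184] w 10.8 s,e 0.1168 -0.0004
-105.02700781024198
```

```bash
cat >> h.py <<'E'
piv=np.array([.5397,.2310]); PHI=np.radians(-105.03); Z=.035
def pose(th,off):
    "off: TCP distance outside the lever's outer face"
    p=PHI+th; d=np.array([np.cos(p),np.sin(p)]); n=np.array([-d[1],d[0]])
    xy=piv+.1*d-(.005+off)*n
    return np.array([*xy,Z]), q(p+np.pi/2), n
E
python3 - <<'E'
from h import *
p,o,n=pose(0,.045)
up=p.copy(); up[2]=.2
move_ptp(up,o); servo_line(p,o,rate=.12)
sleep(.3)
f0=np.mean([current_force() for _ in range(5)],0); np.save("f0.npy",f0)
p2,_,_=pose(0,.0)
hit=servo_line(p2,o,rate=.02,contact_N=1.5)
x=current_position()
print(hit,x,"off mm",1000*(.045-(x-p)[:2]@n), "f",f0,(current_force()-f0), current_clock())
c=capture("wrist"); cv2.imwrite("pics/w2.png",c["image"])
E
```

```text
True [0.49976746 0.13795216 0.0345977 ] off mm 9.436840282467898 f [1.19402755 0.10203359 0.40764576] [-0.44772817  0.08605101 -0.84555676] 8.1083
```

View pics/w2.png

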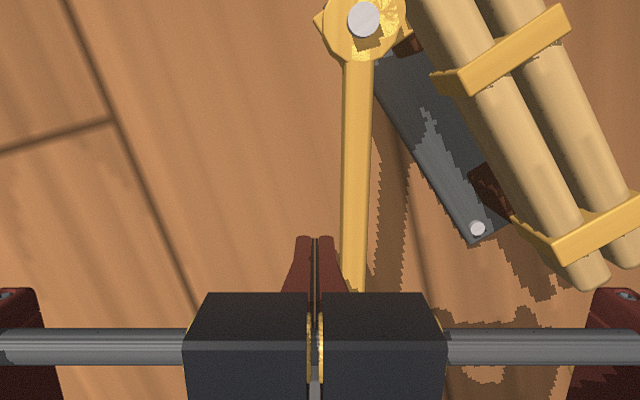

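Contact was on the lever's outer face with the shut fingers, at 9.4 mm TCP offset. Next I'll press along the arc and log the force.

```bash
cat >> h.py <<'E'
H=.0094
def push(n,f0,k=4):
    F=[]
    for _ in range(k): F.append(current_force()-f0); sleep(.02)
    F=np.mean(F,0); return -F[:2]@n, F
E
python3 - <<'E'
from h import *
f0=np.load("f0.npy")
for th in np.arange(.03,.34,.03):
    p,o,n=pose(th,H)
    hit=servo_line(p,o,rate=.025,contact_N=7)
    f,F=push(n,f0)
    print(round(th,3),hit,round(f,2),F.round(2),round(current_clock(),2))
    if f>7.5 or hit: break
E
```

```text
0.03 False 4.16 [-4.11  0.7  -1.15] 8.49
0.06 False 4.31 [-4.36  0.19 -3.05] 8.83
0.09 False 4.32 [-4.51 -0.73 -1.69] 9.18
0.12 False 4.62 [-4.8  -0.92 -1.47] 9.52
0.15 False 4.8 [-4.99 -1.37 -1.1 ] 9.86
0.18 False 5.1 [-5.22 -1.25 -0.98] 10.2
0.21 False 4.75 [-4.87 -2.14 -0.48] 10.54
0.24 False 4.8 [-4.87 -2.96 -0.09] 10.88
0.27 False 5.5 [-5.47 -3.13 -0.1 ] 11.22
0.3 False 5.59 [-5.48 -3.17  0.01] 11.57
0.33 False 5.64 [-5.44 -3.15  0.04] 11.91
```

```bash
python3 - <<'E'
from h import *
f0=np.load("f0.npy"); last=.33
for th in list(np.arange(.345,.386,.01))+list(np.arange(.39,.47,.004)):
    p,o,n=pose(th,H)
    hit=servo_line(p,o,rate=.012,contact_N=4)
    f,F=push(n,f0); last=th
    print(round(th,3),hit,round(f,2),F.round(2),round(current_clock(),2))
    if f>8.5 or hit: break
np.save("th.npy",last)
c=capture("wrist"); cv2.imwrite("pics/w3.png",c["image"]); np.savez("w3.npz",**c)
sleep(.3);print(push(n,f0),current_position(),p)
E
```

```text
0.345 False 5.43 [-5.13 -3.87 -0.08] 12.25
0.355 False 5.86 [-5.56 -3.43  0.08] 12.57
0.365 False 5.88 [-5.5  -4.01  0.21] 12.88
0.375 False 6.04 [-5.61 -4.12 -0.5 ] 13.2
0.385 False 5.86 [-5.44 -3.82 -0.15] 13.52
0.39 False 6.29 [-5.82 -4.02 -0.39] 13.83
0.394 False 5.91 [-5.37 -4.43 -0.39] 14.15
0.398 False 5.45 [-5.01 -3.6  -0.36] 14.47
0.402 False 5.73 [-5.17 -4.41 -0.08] 14.78
0.406 False 6.48 [-5.91 -4.44 -0.07] 15.1
0.41 False 5.91 [-5.37 -4.06  0.34] 15.42
0.414 False 6.34 [-5.77 -4.22  0.34] 15.73
0.418 False 6.21 [-5.64 -4.14 -0.19] 16.05
0.422 False 6.33 [-5.74 -4.2  -0.21] 16.37
0.426 False 6.61 [-6.02 -4.11 -0.59] 16.68
0.43 False 6.29 [-5.68 -4.16  0.34] 17.0
0.434 False 6.8 [-6.13 -4.46 -0.08] 17.32
0.438 False 7.21 [-6.48 -4.76  0.65] 17.63
0.442 False 7.98 [-7.25 -4.71  1.71] 17.95
0.446 False 8.65 [-7.77 -5.5   2.27] 18.27
(np.float64(8.714493072871512), array([-7.95480434, -4.89196961,  2.36277312])) [0.54223359 0.1294875  0.03493314] [0.54380682 0.13005202 0.035     ]
```

View pics/w3.png

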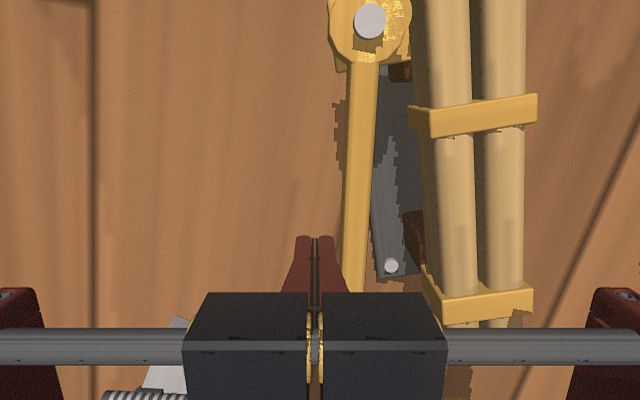

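```bash
python3 - <<'E'
from h import *
for f in ("w1","w3"):
    c=dict(np.load(f+".npz")); pts=[]
    for v in (range(50,172,6) if f=="w1" else range(85,235,6)):
        us=[u for u in range(330,390) if .066<px2w(c,u,v)[2]<.074]
        # largest contiguous
        g=np.split(us,np.where(np.diff(us)>1)[0]+1); g=max(g,key=len)
        pts.append((px2w(c,g[0]-.5,v,.07)+px2w(c,g[-1]+.5,v,.07))[:2]/2)
    vx,vy,x0,y0=cv2.fitLine((np.array(pts)*1000).astype(np.float32),cv2.DIST_HUBER,0,.01,.01).ravel()
    if vy>0: vx,vy=-vx,-vy
    print(f,np.arctan2(vy,vx),np.array(pts)[[0,-1]])
x=current_position(); 
r=x[:2]-piv
print("tcp-derived", np.arctan2(r[1],r[0])-np.arctan2(*(pose(0,H)[0][:2]-piv)[::-1]))
E
```

```text
w1 -1.8283322 [[0.53509666 0.2153852 ]
 [0.50925942 0.11839682]]
w3 -1.4052291 [[0.54256901 0.21280748]
 [0.55116838 0.16020491]]
tcp-derived 0.4302930862635963
```

Vision gives a lever angle of 0.423 and the force has turned steeply upward, so the lever is at its stop. I'll hold there, then ease it back.

```bash
python3 - <<'E'
from h import *
f0=np.load("f0.npy"); 
p,o,n=pose(.450,H); servo_line(p,o,rate=.012,contact_N=5)
print("hold",push(n,f0)[0],current_clock())
for _ in range(4): sleep(.5); print(push(n,f0)[0].round(2),current_clock())
for th in list(np.arange(.44,.0,-.02))+[0]:
    p,o,n=pose(th,H); servo_line(p,o,rate=.02)
    if int(round(th*100))%6==0: print(round(th,2),push(n,f0,2)[0].round(2),round(current_clock(),2))
p,o,n=pose(0,H+.004); servo_line(p,o,rate=.008); print("off4",push(n,f0)[0])
p,o,n=pose(0,.05); servo_line(p,o,rate=.06)
print(push(n,f0)[0],current_clock())
E
```

```text
hold 9.483262687181409 19.0
9.98 19.5667
10.05 20.1333
9.67 20.7
9.58 21.2667
0.42 6.15 21.8
0.36 6.38 22.58
0.3 5.87 23.37
0.24 5.06 24.15
0.18 5.24 24.93
0.12 5.42 25.72
0.06 5.24 26.5
0 3.31 27.28
off4 0.9719073463533302
0.9614133680214894 28.825
```

```bash
python3 - <<'E'
from h import *
p,o,n=pose(0,.05); u=p.copy();u[2]=.22
servo_line(u,o,rate=.15)
move_ptp([.47,.12,.22],q(np.radians(-14.7)))
c=capture("wrist"); np.savez("w4.npz",**c); cv2.imwrite("pics/w4.png",c["image"])
t=capture("top"); cv2.imwrite("pics/top4.png",t["image"])
a=cv2.imread("pics/w1.png"); d=cv2.absdiff(a,c["image"]).max(2); print("diff px",(d[:290]>60).sum())
tip=px2w(c,358.5,179,.07);print(current_clock())
cv2.imwrite("pics/d4.png",np.hstack([cv2.resize(c["image"],(400,250)),cv2.cvtColor(cv2.resize(d,(400,250)),cv2.COLOR_GRAY2BGR)]))
E
```

```text
diff px 1280
30.5583
```

View pics/d4.png

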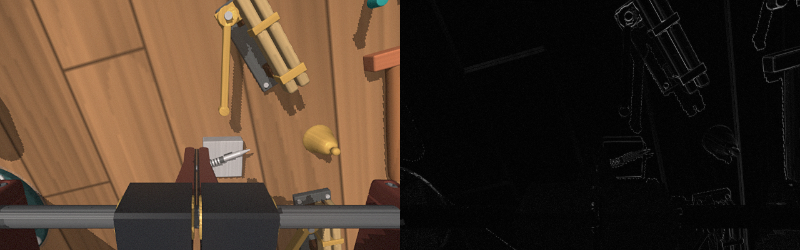

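View pics/top4.png

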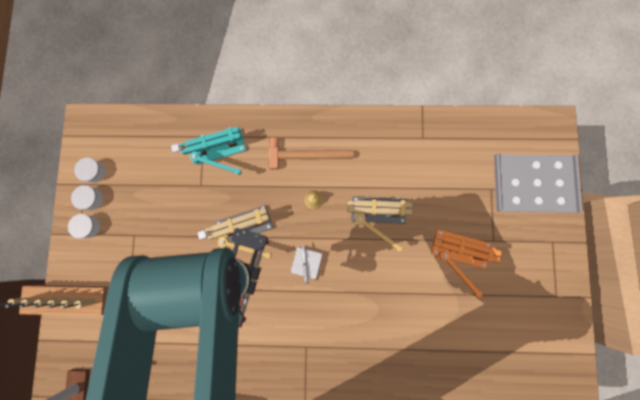

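The lever is back at rest, with its tip at the same wrist pixel (about 358,180) and only edge noise in the difference image. In the top view the bell (313,200), block (307,262), hammer and the other clamps are where they were. The arm is clear of everything.

```bash
python3 -c "
from h import *
close_job(); print(current_clock())"
```

```text
the job is handed in; nothing more can be done
the job is handed in; nothing more can be done
```

I pressed the cam lever of the wood-and-brass clamp holding the ring in to its stop, held it there for over two seconds, eased it back out, and handed the job in. The turquoise clamp also holds a ring, but I left it alone, as the task says.

- **Press:** I used the outside of the shut fingers on the lever's outer face. The measured push stayed around 4–6.5 N, then climbed steeply at the end. The wrist image put the lever at 0.423 rad, against the stated stop of 0.42.
- **Hold:** I held it for about 2.3 s at 9.5–10 N. Those readings include roughly 1 N of sensor offset, since the gauge still showed 1 N once the fingers were clear.
- **Return:** I backed it out along the arc at 0.02 m/s, staying in contact down to rest. Then I moved the fingers clear and lifted away.
- **Last checks:** The lever is back at its starting position in the wrist image. The empty clamp, its lever, the bell, block, punch and hammer all look unmoved. The clock read 30.6 s at the last check before hand-in, and no check failed. The TCP position gave 0.430 rad at the stop, slightly more than the image.

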